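# Charge the milling jar from the chute

### The arm

A 7-joint arm with a two-finger parallel gripper is mounted at the origin on a cart in front of the work surface, level with it; the furniture and walls round the work are solid. World frame = base frame: x ahead of the robot, y to its left, z up, the work surface at z = 0. Lengths are in m, angles in rad, forces in N, time in s.
With the tool pointing down it reaches from about 0.425 to 0.825 m from the base axis. Payload 3.6 kg.
Tool frame: the origin (TCP) lies midway between the tips of the shut fingers; the grasp point (between the pads) lies 19 mm behind it; z points along the fingers, y is the line along which they close (so a half turn about z gives the same grasp; the last joint's range is limited). The gripper opens to 85 mm and grips with 20 to 120 N. Pads are 22 mm wide; open, the fingers measure 114 mm over their backs; the gripper's body (76 mm by 85 mm) begins 54 mm behind the grasp point. The pads swing forward as they close: fully open they stand 13 mm farther back than shut.
Start: joints at [-1.129, 0.615, -0.013, 1.423, 0.008, 1.103, -0.04], TCP at [0.293, 0.58, 0.208] pointing down, gripper open.
Joint ranges: [-3.12, 3.12], [-0.3, 2.06], [-1.34, 1.32], [0.26, 2.42], [-1.36, 4.5], [0.01, 1.98], [-2.84, 2.84]. Speed limits (rad/s): [2.79, 2.79, 3.14, 3.14, 3.14, 3.14, 3.14].

### API

Orientations are given as a unit quaternion [w, x, y, z].
In Python, from plant import manip, viewer gives the robot as it stands.
- The arm moves only by the tool move_arm, never from a script. Its argument "increments" is a list of rows, each an object of numbers: "dx", "dy", "dz": the shift along the tool's x, y, z in units of 3 cm (1.0 is 3 cm); "yaw": the turn about the tool's z in units of 0.08 rad (1.0 is 0.08 rad); "gripper": the opening in per cent of the stroke, from 0 (shut) to 100 (fully open). In form: [{"dx": .., "dy": .., "dz": .., "yaw": .., "gripper": ..}, ...]. A call has 1 to 10 rows; each row shifts and turns the commanded pose from where the row before left it, along the tool's axes as they then stand; what a row does not reach is not made up. A row lasts 1/8 s, in which the tool goes at most 62.5 mm and 10.7 degrees, less where a joint would pass 70% of its speed; a pose out of reach is approached as far as the arm can. A call with a number of a shift or a turn outside -1 to 1 is refused whole. A call with a gripper value outside its range is refused whole. The fingers move at their own pace and stop on an object; "force" is the grip in N (left out, the last holds). Time passes only in rows, so rows that do not move let the fingers close. It gives the time, the measured TCP pose, the force, the opening and the grip force at its end, in the units of the state.
- manip.read_state(): the state, without advancing time (a new reading comes with each control period).
- viewer.get_image(name): name is "scene" or "top" or "wrist"; returns the picture (400x640x3 uint8, red, green, blue); there is no depth.
- viewer.calibration(name): a dict with "fx", "fy", "cx", "cy" (pixels), "R" (3x3) and "t" (3): a world point X has camera coordinates R X + t; the wrist camera has in their place "mount" (4x4, takes a point from camera to tool coordinates, whose origin is the TCP and whose axes are the flange's). Camera axes: x right, y down, z forward; pixel columns grow to the right and rows downward; lengths in m; the calibration is good to about 2 mm. A picture is of the moment at which its call begins: read the wrist's pose just before it. calibration takes no time and is no camera call.
- manip.close_job(): hands the job in; it is judged then, once.
The state is a dict: "time_s": time; "qpos": joint angles; "dq": joint speeds; "joint_torque": joint torques, N m; "ee_pos": TCP position; "tcp_rot": TCP orientation; "contact_force": force on the tool from outside, world axes, zero at the start; "moment": the same for the moment, N m; "width": opening from 0.0 (shut) to 1.0 (fully open); "finger_force": force on a finger pad.
Only numpy, scipy, OpenCV 4.12 (cv2) and the standard library are available. Lean on these libraries where they do the work, as an engineer would, in place of code of your own. Each camera call takes 0.05 s, during which the arm holds its last target. There are 200 camera calls.

### The job

Pick up the little steel chute by its black cross handle with the three steel balls in it, carry it to the open steel milling jar on its square base and tip it so that all three balls run off its spout into the jar. Then stand the empty chute back upright on its feet on the worktop and let go; leave the plastic beaker standing where it is.

Things in the scene. Friction and masses are not known exactly. Their poses are not given: they have to be found in the camera images.
- chute_grip (a point): Centre of the black cross handle of the loose steel chute (220 g): a bar 16 mm along the chute's x, 46 along y, 28 high, on two posts over the middle of the trough. The chute stands on two cross feet whose soles are 75 mm below this point; trough walls under the bar reach 42 mm above the worktop. Chute axes: x from the open spout (-x end) to the closed rear end (+x), z up.
- chute_lip (a point): Edge of the chute's floor at its open spout: 84 mm along the chute's -x from the handle centre and 45 mm below it (30 mm above the worktop as it stands). Axes as the handle's. Trough 170 mm long, 26 wide outside, 22 inside, shallow V floor that falls 8 degrees to the rear as it stands; with the spout end tipped down 20 to 30 degrees the balls roll out. Front foot 44 mm behind the lip.
- jar_mouth (a point): Centre of the mouth of the open round steel milling jar, at rim height, 66 mm above the worktop. Mouth 50 mm across inside, rim 3.5 mm thick, jar 62 mm across outside lower down, inner floor 51 mm below the rim. It is fixed on a square metal base plate, 92 x 92 x 12 mm. z up. Fixed desk monitor to the left: x 0.53 to 0.60, y -0.06 to 0.39, up to z 0.41; go round in front of it.
- ball_1_center (a point): Centre of steel ball 1 of 3 (14 mm diameter, 11.5 g), lying in the trough of the chute against its closed end or the ball before it.
- ball_2_center (a point): Centre of steel ball 2 of 3 (14 mm diameter, 11.5 g), lying in the trough of the chute against its closed end or the ball before it.
- ball_3_center (a point): Centre of steel ball 3 of 3 (14 mm diameter, 11.5 g), lying in the trough of the chute against its closed end or the ball before it.
- beaker_center (a point): Centre, half-way up, of a loose white plastic beaker standing open, 57 mm across at the rim and 70 mm high; a bystander, not to be filled or moved. z up.
Things that resemble listed ones, but are neither listed nor needed, are in the scene too. Leave any pink look-alike of the part that bears chute_grip alone. Of the things that look like the part that bears beaker_center, the largest one is meant.

How it is judged:
By the outcome, as a careful person would: the job done as asked, in the order asked, and still so for the second after the job is handed in, with the robot touching nothing.
It also fails if it takes over 56 s, if anything falls off the work surface, if the arm or the gripper's body presses on something with over 40 N, if the wrist force passes 120 N, or if a joint passes its speed limit or range.

## Working session

There is one attempt and no reset: what is moved stays moved. The work goes in short steps, Python scripts to look and compute and a tool call to move; the robot and the scene stay as the last step left them, time stands still between calls to the robot, and variables do not carry over. Pictures are saved under pics/ and viewed, at most 10 in all, crops included, and the job is handed in when it is done.

Besides the shell and the picture viewer there is one more tool, called after "Emit:" by a JSON object that holds its "op" and its "data", one argument or row to a line. move_arm: Moves the arm, as the interface text tells. Shifts and turns lie within -1 to 1; 1 stands for 3 cm of shift or 0.08 rad of turn. Its arguments: {"type":"object","properties":{"increments":{"type":"array"},"force":{"type":"number"}},"required":["increments"]}

```bash
mkdir -p pics; ls
python3 - <<'E'
from plant import manip, viewer
import cv2,json,numpy as np
s=manip.read_state();print(s)
for n in("scene","top"):
    im=viewer.get_image(n);cv2.imwrite(f"pics/{n}0.png",im[:,:,::-1])
    c=viewer.calibration(n);print(n,{k:np.round(v,4).tolist() for k,v in c.items()})
print(viewer.calibration("wrist"))
a=cv2.imread("pics/scene0.png");b=cv2.imread("pics/top0.png")
E
```

```text
pics
{'time_s': 0.0, 'qpos': array([-1.12950799,  0.61594092, -0.01266655,  1.42494885,  0.00814876,
        1.1033772 , -0.04038711]), 'dq': array([ 0.00087256,  0.000212  , -0.00092759, -0.00026655,  0.00019068,
        0.00111901,  0.00091661]), 'joint_torque': array([-5.06400811e-04, -4.69204473e+01,  2.59139584e-01, -1.71032041e+01,
        1.00099979e-02,  9.65213520e-03,  7.62126746e-06]), 'ee_pos': array([0.29269403, 0.57942557, 0.20640745]), 'tcp_rot': array([-2.77946094e-04,  2.31697750e-01,  9.72786941e-01, -1.28192261e-03]), 'contact_force': array([-1.19771884,  0.43409977, -0.2467423 ]), 'moment': array([-0.00970189, -0.01670867,  0.01872759]), 'finger_force': 0.0, 'width': 0.9999241450363965}
scene {'fx': 456.5439, 'fy': 456.5439, 'cx': 325.097, 'cy': 198.0914, 'R': [[0.4936, -0.8697, 0.0059], [-0.7134, -0.4088, -0.5692], [0.4975, 0.2767, -0.8222]], 't': [-0.3413, 0.4202, 1.0391]}
top {'fx': 519.8751, 'fy': 519.8751, 'cx': 307.1628, 'cy': 193.9852, 'R': [[0.0203, -0.9998, -0.0029], [-0.9898, -0.0197, -0.1414], [0.1413, 0.0058, -0.99]], 't': [-0.0903, 0.5728, 1.5278]}
{'fx': 310.0433002811038, 'fy': 310.0433002811038, 'cx': 321.37535511217413, 'cy': 197.17794817939742, 'mount': array([[-3.75916690e-05, -9.54929566e-01, -2.96832484e-01,
         7.59627438e-02],
       [ 9.99998968e-01,  3.90396567e-04, -1.38257393e-03,
        -1.79591673e-04],
       [ 1.43614311e-03, -2.96832230e-01,  9.54928565e-01,
        -1.67409197e-01],
       [ 0.00000000e+00,  0.00000000e+00,  0.00000000e+00,
         1.00000000e+00]])}
```

View pics/scene0.png

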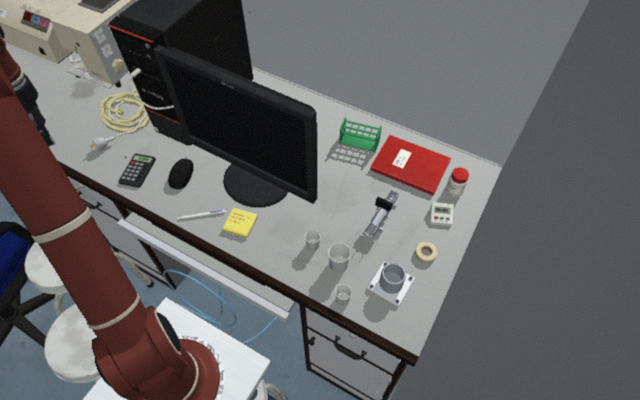

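View pics/top0.png

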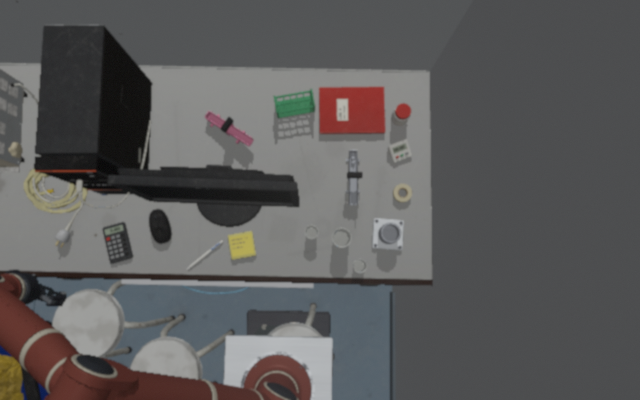

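Scene: the steel chute with the black handle is at top (354,176) and scene (383,203). Candidates:
- **Chute:** steel at (354,176), or the pink look-alike at (228,125), which I leave alone.
- **Beaker:** (341,237) is the largest, with smaller ones at (311,231) and (360,266).
- **Jar:** (388,233), on the square plate. The tape ring at (402,193) is not it.

I choose the steel chute and check it in a close crop.

```bash
cat > h.py <<'E'
import numpy as np, cv2
from plant import manip, viewer
from scipy.spatial.transform import Rotation as Ro
def cam(n,s=None):
    c=viewer.calibration(n); K=(c["fx"],c["fy"],c["cx"],c["cy"])
    if n=="wrist":
        q=s["tcp_rot"];T=np.eye(4);T[:3,:3]=Ro.from_quat([q[1],q[2],q[3],q[0]]).as_matrix();T[:3,3]=s["ee_pos"]
        M=np.linalg.inv(T@c["mount"]);return K,M[:3,:3],M[:3,3]
    return K,np.array(c["R"]),np.array(c["t"])
def onplane(C,u,v,z):
    K,R,t=C;d=R.T@np.array([(u-K[2])/K[0],(v-K[3])/K[1],1]);o=-R.T@t
    return o+d*(z-o[2])/d[2]
def proj(C,X):
    K,R,t=C;p=R@np.asarray(X)+t;return K[0]*p[0]/p[2]+K[2],K[1]*p[1]/p[2]+K[3]
def rot(s):
    q=s["tcp_rot"];return Ro.from_quat([q[1],q[2],q[3],q[0]]).as_matrix()
E
python3 - <<'E'
from h import *
a=cv2.imread("pics/top0.png")[140:280,300:430];b=cv2.imread("pics/scene0.png")[180:310,300:440]
a=cv2.resize(a,(390,420),interpolation=2);b=cv2.resize(b,(400,372),interpolation=2)
o=np.zeros((420,800,3),np.uint8);o[:,:390]=a;o[:372,395:795]=b;cv2.imwrite("pics/crop.png",o)
C=cam("top");S=cam("scene")
for n,u,v,z in [("handle",354.5,175,.089),("lipA",353,151,.035),("lipB",352,204,.035),("jar",389,233,.066),("beaker",341,237,.07),("b2",311,231,.05),("b3",360,266,.04),("sheet",402,193,0)]:
    p=onplane(C,u,v,z);print(n,p.round(3),np.round(proj(S,p)))
s=manip.read_state();print(rot(s).round(3))
E
```

```text
handle [ 0.627 -0.217  0.089] [384. 202.]
lipA [ 0.711 -0.216  0.035] [394. 192.]
lipB [ 0.547 -0.215  0.035] [368. 234.]
jar [ 0.46  -0.321  0.066] [392. 274.]
beaker [ 0.445 -0.18   0.07 ] [339. 252.]
b2 [ 0.462 -0.092  0.05 ] [313. 236.]
b3 [ 0.363 -0.239  0.04 ] [344. 295.]
sheet [ 0.589 -0.372  0.   ] [426. 255.]
[[-0.893  0.451 -0.001]
 [ 0.451  0.893 -0.002]
 [-0.    -0.002 -1.   ]]
```

View pics/crop.png

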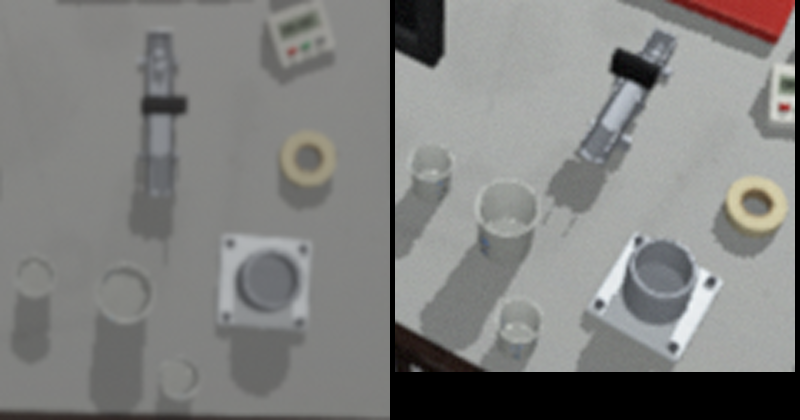

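The crop confirms the choice. The steel chute has its black cross handle at crop (165,105), the balls near the far end at (158,70), and the open spout towards the robot at (160,190). The jar mouth is at (270,280) and the large beaker at (125,293).

The tool can only turn about its own z. So I'll grip the bar across its 46 mm ends and tip the chute about that line by pushing its front foot against the jar. First I turn the tool and go round in front of the monitor.

Emit:
{"op": "move_arm", "data": {
  "increments": [
    {"yaw":-0.98,"gripper":100},
    {"yaw":-0.98},
    {"yaw":-0.98},
    {"yaw":-0.98},
    {"yaw":-0.98},
    {"yaw":-0.95},
    {"dx":-0.3,"dy":-1},
    {"dx":-0.3,"dy":-1},
    {"dx":-0.3,"dy":-1},
    {"dx":-0.3,"dy":-1}
  ],
  "force": 50
}}

```text
invalid input
```

Emit:
{"op": "move_arm", "data": {
  "increments": [
    {"dx":-0.3,"dy":-1},
    {"dx":-0.3,"dy":-1},
    {"dx":-0.3,"dy":-1},
    {"dx":-0.3,"dy":-1},
    {"dx":-0.3,"dy":-1},
    {"dx":-0.3,"dy":-1},
    {"dx":-0.3,"dy":-1},
    {"dx":-0.3,"dy":-1},
    {"dx":-0.3,"dy":-1},
    {"dx":-0.3,"dy":-1}
  ]
}}

```text
invalid input
```

```bash
python3 -c "
from h import *
s=manip.read_state();print(s['time_s'],s['ee_pos'],s['contact_force'],s['qpos']);print(rot(s).round(3))"
```

```text
0.1 [0.2927525  0.57949674 0.20655606] [-0.41024123 -1.03202199 -0.96869001] [-1.12950763  0.61580691 -0.01261828  1.42476318  0.00813403  1.10340597
 -0.04037126]
[[-0.893  0.451 -0.001]
 [ 0.451  0.893 -0.002]
 [-0.    -0.002 -1.   ]]
```

Perhaps every key is needed in each row.

Emit:
{"op": "move_arm", "data": {
  "increments": [
    {"dx":0,"dy":0,"dz":0,"yaw":-0.98,"gripper":100},
    {"dx":0,"dy":0,"dz":0,"yaw":-0.98,"gripper":100},
    {"dx":0,"dy":0,"dz":0,"yaw":-0.98,"gripper":100},
    {"dx":0,"dy":0,"dz":0,"yaw":-0.98,"gripper":100},
    {"dx":0,"dy":0,"dz":0,"yaw":-0.98,"gripper":100},
    {"dx":0,"dy":0,"dz":0,"yaw":-0.95,"gripper":100}
  ],
  "force": 50
}}

```text
time_s: 0.85
ee_pos: [0.2929, 0.5797, 0.2069]
tcp_rot: [-0.0, -0.001, 1.0, -0.001]
contact_force: [0.5, 0.2, 0.0]
width: 0.998
finger_force: 0.0
```

Emit:
{"op": "move_arm", "data": {
  "increments": [
    {"dx":-0.3,"dy":-1,"dz":0,"yaw":0,"gripper":100},
    {"dx":-0.3,"dy":-1,"dz":0,"yaw":0,"gripper":100},
    {"dx":-0.3,"dy":-1,"dz":0,"yaw":0,"gripper":100},
    {"dx":-0.3,"dy":-1,"dz":0,"yaw":0,"gripper":100},
    {"dx":-0.3,"dy":-1,"dz":0,"yaw":0,"gripper":100},
    {"dx":-0.3,"dy":-1,"dz":0,"yaw":0,"gripper":100},
    {"dx":-0.3,"dy":-1,"dz":0,"yaw":0,"gripper":100},
    {"dx":-0.3,"dy":-1,"dz":0,"yaw":0,"gripper":100}
  ]
}}

```text
time_s: 1.85
ee_pos: [0.3651, 0.3388, 0.2072]
tcp_rot: [-0.0, -0.0, 1.0, -0.0]
contact_force: [0.8, 0.6, 0.2]
width: 1.001
finger_force: 0.0
```

Emit:
{"op": "move_arm", "data": {
  "increments": [
    {"dx":-0.3,"dy":-1,"dz":0,"yaw":0,"gripper":100},
    {"dx":-0.3,"dy":-1,"dz":0,"yaw":0,"gripper":100},
    {"dx":-0.3,"dy":-1,"dz":0,"yaw":0,"gripper":100},
    {"dx":-0.3,"dy":-1,"dz":0,"yaw":0,"gripper":100},
    {"dx":-0.3,"dy":-1,"dz":0,"yaw":0,"gripper":100},
    {"dx":-0.3,"dy":-1,"dz":0,"yaw":0,"gripper":100},
    {"dx":-0.3,"dy":-1,"dz":0,"yaw":0,"gripper":100},
    {"dx":-0.3,"dy":-1,"dz":0,"yaw":0,"gripper":100}
  ]
}}

```text
time_s: 2.85
ee_pos: [0.4371, 0.0991, 0.2074]
tcp_rot: [-0.0, -0.0, 1.0, -0.0]
contact_force: [-0.0, -0.2, -0.4]
width: 1.0
finger_force: 0.0
```

Emit:
{"op": "move_arm", "data": {
  "increments": [
    {"dx":0,"dy":-1,"dz":0,"yaw":0,"gripper":100},
    {"dx":0,"dy":-1,"dz":0,"yaw":0,"gripper":100},
    {"dx":0,"dy":-1,"dz":0,"yaw":0,"gripper":100},
    {"dx":0,"dy":-1,"dz":0,"yaw":0,"gripper":100},
    {"dx":0,"dy":-1,"dz":0,"yaw":0,"gripper":100},
    {"dx":0,"dy":-1,"dz":0,"yaw":0,"gripper":100},
    {"dx":0,"dy":-1,"dz":0,"yaw":0,"gripper":100},
    {"dx":0,"dy":-1,"dz":0,"yaw":0,"gripper":100}
  ]
}}

```text
time_s: 3.85
ee_pos: [0.4368, -0.1407, 0.2074]
tcp_rot: [-0.0, -0.0, 1.0, 0.0]
contact_force: [0.4, 0.3, 0.4]
width: 0.997
finger_force: 0.0
```

Emit:
{"op": "move_arm", "data": {
  "increments": [
    {"dx":-1,"dy":-0.51,"dz":0,"yaw":0,"gripper":100},
    {"dx":-1,"dy":-0.51,"dz":0,"yaw":0,"gripper":100},
    {"dx":-1,"dy":-0.51,"dz":0,"yaw":0,"gripper":100},
    {"dx":-1,"dy":-0.51,"dz":0,"yaw":0,"gripper":100},
    {"dx":-1,"dy":-0.51,"dz":0,"yaw":0,"gripper":100},
    {"dx":0,"dy":0,"dz":0,"yaw":0,"gripper":100}
  ]
}}

```text
time_s: 4.6
ee_pos: [0.5882, -0.2172, 0.2063]
tcp_rot: [-0.0, 0.0, 1.0, -0.0]
contact_force: [-0.8, -0.2, -0.5]
width: 1.0
finger_force: 0.0
```

Run:
```python
from h import *
s=manip.read_state();im=viewer.get_image("wrist")[:,:,::-1];cv2.imwrite("pics/w1.png",im)
print(s['ee_pos'],s['qpos']); C=cam("wrist",s)
for n,X in [("handle",(.627,-.217,.089)),("lipB",(.545,-.216,.03)),("jar",(.46,-.321,.066)),("beaker",(.445,-.18,.07))]: print(n,np.round(proj(C,X)))
```

```text
[ 0.5882249  -0.21720141  0.20630458] [ 0.29750782  0.57926759  0.03566776  1.49756179 -0.02177894  1.06581299
  1.90814736]
handle [322. 223.]
lipB [323. 133.]
jar [206.  40.]
beaker [365.  20.]
```

View pics/w1.png

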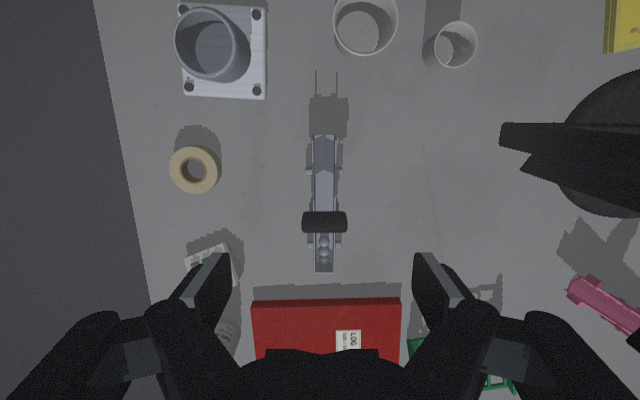

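Wrist view: handle bar at about (325,222), two balls visible at (324,245–262) by the closed end, spout edge at (324,135), jar rim around (207,42), large beaker at (365,24). The predictions agree within a few pixels, so I'll refine the handle and the axis.

Run:
```python
from h import *
s=manip.read_state();C=cam("wrist",s);im=cv2.imread("pics/w1.png")
g=im.max(2)
m=((g<48)).astype(np.uint8);m[:200]=0;m[240:]=0;m[:,:290]=0;m[:,360:]=0
n,l,st,ce=cv2.connectedComponentsWithStats(m);i=1+st[1:,4].argmax();print(st[i],ce[i])
x,y,w,h=st[i][:4]
for u in (x,x+w): print(onplane(C,u,y+h/2,.075).round(4), onplane(C,u,y+h/2,.089).round(4))
# trough mid at spout and rear (edges in row profile)
hsv=cv2.cvtColor(im,cv2.COLOR_BGR2HSV)
for r in (145,160,190,265):
    row=im[r,300:350].astype(int);print(r,row.sum(1)//3)
c=im[0:110,150:280];
cv2.imwrite("pics/jar1.png",cv2.resize(np.hstack([c,im[125:235,260:390]]),None,fx=3,fy=3,interpolation=2))
```

```text
[302 212  45  19 570] [324.13333333 218.71052632]
[ 0.6297 -0.2368  0.075 ] [ 0.6241 -0.2359  0.089 ]
[ 0.6297 -0.1903  0.075 ] [ 0.6241 -0.1915  0.089 ]
145 [123 117 118 117 120 116 121 104  93  88  92  90 128  81  85  94  92  89
  93  92  95  93  97  97  93  96  91  94  95  92  93  94  94  93  76 129
 117  89  89  89  90  89  88 106 118 115 116 115 114 118]
160 [120 119 119 121 120 118  94  93  96  94  95  93 129 106  80  94  92  91
  94  93  93  92  93  98  92  91  92  92  95  95  91  94  97  91  74 124
 102  94  91  94  94  91  94 119 123 118 119 121 120 120]
190 [117 125 120 122 121 122 119 120 120 123 120  91  86  89  70  98 125 123
 124 126 127 126 126 128 126 125 126 127 125 131 129 125 129  95  80  93
  90  98 122 121 120 121 121 121 121 120 122 120 117 117]
265 [123 124 120 123 123 126 120 120 122 123 122 122 120 116 136  78  78  79
  78  78  78  79  78  74  82  75  80  74  77  78  76  78  77 108 123 122
 120 118 122 118 124 122 119 117 118 117 117 120 117 117]
```

View pics/jar1.png

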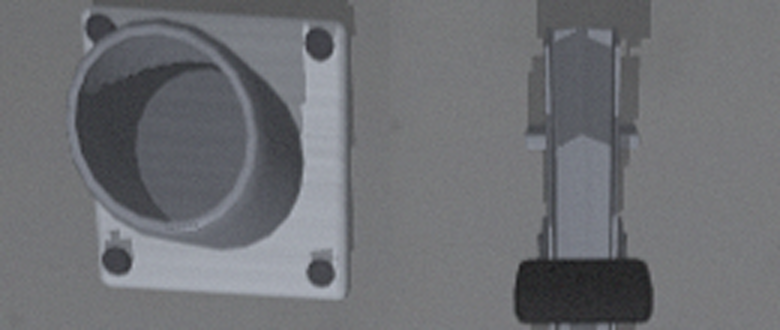

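Run:
```python
from h import *
s=manip.read_state();C=cam("wrist",s)
print("jar",onplane(C,204.3,42.5,.066))
print(onplane(C,324.5,212,.061)[0]+.008,onplane(C,324.5,231,.089)[0]-.008)
print("lip",onplane(C,324,134.5,.03), "rear",onplane(C,324,272,.042),"foot ends",onplane(C,260+526/3,125+133/3,.01),onplane(C,260+638/3,125+133/3,.01))
T=cam("top");print(onplane(T,300+270/3,140+280/3,.066))
```

```text
jar [ 0.4602582  -0.32227729  0.066     ]
0.6322881596833904 0.6262621396581146
lip [ 0.545529   -0.21393149  0.03      ] rear [ 0.70826949 -0.21364736  0.042     ] foot ends [ 0.58854358 -0.08062584  0.01      ] [ 0.58854639 -0.03602123  0.01      ]
[ 0.45913272 -0.32432736  0.066     ]
```

Emit:
{"op": "move_arm", "data": {
  "increments": [
    {"dx":-0.68,"dy":0.09,"dz":0.7,"yaw":0,"gripper":100},
    {"dx":-0.68,"dy":0,"dz":0.9,"yaw":0,"gripper":100},
    {"dx":0,"dy":0,"dz":1,"yaw":0,"gripper":100},
    {"dx":0,"dy":0,"dz":1,"yaw":0,"gripper":100},
    {"dx":0,"dy":0,"dz":0.8,"yaw":0,"gripper":100},
    {"dx":0,"dy":0,"dz":0.5,"yaw":0,"gripper":100},
    {"dx":0,"dy":0,"dz":0.2,"yaw":0,"gripper":70},
    {"dx":0,"dy":0,"dz":0,"yaw":0,"gripper":60}
  ]
}}

```text
time_s: 5.65
ee_pos: [0.6281, -0.2135, 0.0549]
tcp_rot: [0.0, -0.0, 1.0, -0.0]
contact_force: [0.1, 0.5, -0.2]
width: 0.611
finger_force: 0.0
```

Emit:
{"op": "move_arm", "data": {
  "increments": [
    {"dx":0,"dy":0,"dz":0,"yaw":0,"gripper":40},
    {"dx":0,"dy":0,"dz":0,"yaw":0,"gripper":20},
    {"dx":0,"dy":0,"dz":0,"yaw":0,"gripper":0},
    {"dx":0,"dy":0,"dz":0,"yaw":0,"gripper":0},
    {"dx":0,"dy":0,"dz":0,"yaw":0,"gripper":0},
    {"dx":0,"dy":0,"dz":0,"yaw":0,"gripper":0}
  ],
  "force": 50
}}

```text
time_s: 6.4
ee_pos: [0.6287, -0.2141, 0.0558]
tcp_rot: [0.001, 0.0, 1.0, -0.0]
contact_force: [-0.9, -0.7, 6.1]
width: 0.515
finger_force: 51.7
```

Emit:
{"op": "move_arm", "data": {
  "increments": [
    {"dx":0,"dy":0,"dz":-0.3,"yaw":0,"gripper":0},
    {"dx":0,"dy":0,"dz":-0.5,"yaw":0,"gripper":0},
    {"dx":0,"dy":0,"dz":-0.7,"yaw":0,"gripper":0},
    {"dx":0,"dy":0,"dz":-0.7,"yaw":0,"gripper":0},
    {"dx":0,"dy":0,"dz":-0.5,"yaw":0,"gripper":0},
    {"dx":0,"dy":0,"dz":-0.3,"yaw":0,"gripper":0},
    {"dx":0,"dy":0,"dz":0,"yaw":0,"gripper":0}
  ]
}}

```text
time_s: 7.28
ee_pos: [0.6283, -0.2136, 0.1451]
tcp_rot: [0.0, -0.0, 1.0, -0.0]
contact_force: [-0.3, 0.2, -2.1]
width: 0.515
finger_force: 51.3
```

Run:
```python
from h import *
s=manip.read_state();w=viewer.get_image("wrist")[:,:,::-1];b=viewer.get_image("scene")[:,:,::-1]
print(s['ee_pos'],s['contact_force'],s['finger_force'],s['width']); C=cam("wrist",s);S=cam("scene")
P=s['ee_pos']+[0,0,.0195];
for th in (-10,0,10):
    c,d=np.cos(np.radians(th)),np.sin(np.radians(th))
    f,z=84*c-45*d,-84*d-45*c
    X=P+np.array([-f,0,z])/1000;print(th,np.round(proj(C,X)),np.round(proj(S,X)))
cv2.imwrite("pics/w2.png",w)
o=np.hstack([cv2.resize(w[100:400,180:480],(400,400)),cv2.resize(b[150:300,320:470],(400,400))]);cv2.imwrite("pics/g2.png",o)
```

```text
[ 0.62828717 -0.21362075  0.14514388] [-0.3376285   0.2149247  -2.05679406] 51.27553045749664 0.5152101622445416
-10 [322.  73.] [370. 217.]
0 [322.  87.] [370. 218.]
10 [322. 103.] [371. 219.]
```

View pics/g2.png

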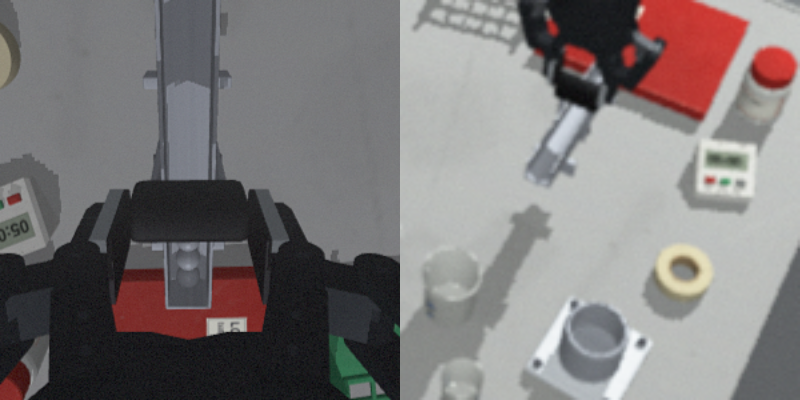

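Emit:
{"op": "move_arm", "data": {
  "increments": [
    {"dx":0.2,"dy":-0.4,"dz":0,"yaw":0,"gripper":0},
    {"dx":0.3,"dy":-0.6,"dz":0,"yaw":0,"gripper":0},
    {"dx":0.4,"dy":-0.8,"dz":0,"yaw":0,"gripper":0},
    {"dx":0.5,"dy":-0.8,"dz":0,"yaw":0,"gripper":0},
    {"dx":0.4,"dy":-0.6,"dz":0.2,"yaw":0,"gripper":0},
    {"dx":0.3,"dy":-0.4,"dz":0.4,"yaw":0,"gripper":0},
    {"dx":0,"dy":0,"dz":0.4,"yaw":0,"gripper":0},
    {"dx":0,"dy":0,"dz":0.2,"yaw":0,"gripper":0},
    {"dx":0,"dy":0,"dz":0,"yaw":0,"gripper":0}
  ]
}}

```text
time_s: 8.5
ee_pos: [0.5657, -0.3196, 0.1076]
tcp_rot: [-0.0, -0.001, 1.0, 0.001]
contact_force: [-1.0, 0.5, -2.2]
width: 0.514
finger_force: 51.3
```

Run:
```python
from h import *
s=manip.read_state();w=viewer.get_image("wrist")[:,:,::-1];b=viewer.get_image("scene")[:,:,::-1]
print(s['ee_pos'],s['contact_force']); C=cam("wrist",s)
P=s['ee_pos']+[0,0,.0192]
for th in (-10,0,10,20,30):
    c,d=np.cos(np.radians(th)),np.sin(np.radians(th))
    f,z=84*c-45*d,-84*d-45*c
    r=P+np.array([86*c+33*d,0,86*d-33*c])/1000
    print(th,np.round(proj(C,P+np.array([-f,0,z])/1000)),"rear",np.round(proj(C,r)))
cv2.imwrite("pics/w3.png",w)
o=np.hstack([cv2.resize(w[0:320,160:480],(400,400)),cv2.resize(b[190:310,330:450],(400,400),interpolation=2)]);cv2.imwrite("pics/g3.png",o)
```

```text
[ 0.56571758 -0.31956279  0.10761839] [-1.02180808  0.47574629 -2.21869875]
-10 [322.  73.] rear [321. 317.]
0 [322.  87.] rear [321. 339.]
10 [322. 103.] rear [321. 361.]
20 [322. 120.] rear [321. 384.]
30 [322. 138.] rear [322. 407.]
```

View pics/g3.png

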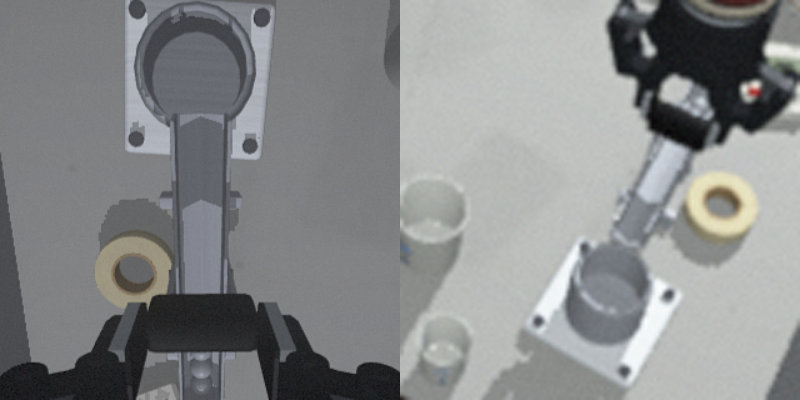

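Emit:
{"op": "move_arm", "data": {
  "increments": [
    {"dx":0.4,"dy":-0.13,"dz":0,"yaw":0,"gripper":0},
    {"dx":0.4,"dy":0,"dz":0,"yaw":0,"gripper":0},
    {"dx":0.2,"dy":0,"dz":0,"yaw":0,"gripper":0},
    {"dx":0,"dy":0,"dz":0,"yaw":0,"gripper":0}
  ]
}}

```text
time_s: 9.1
ee_pos: [0.5344, -0.3258, 0.1089]
tcp_rot: [0.0, 0.0, 1.0, -0.0]
contact_force: [0.3, 0.6, -1.9]
width: 0.516
finger_force: 51.3
```

Emit:
{"op": "move_arm", "data": {
  "increments": [
    {"dx":0.1,"dy":0,"dz":0,"yaw":0,"gripper":0},
    {"dx":0,"dy":0,"dz":0,"yaw":0,"gripper":0}
  ]
}}

```text
time_s: 9.35
ee_pos: [0.5324, -0.3253, 0.1087]
tcp_rot: [0.0, -0.0, 1.0, 0.0]
contact_force: [0.1, 0.0, -3.0]
width: 0.518
finger_force: 51.3
```

Emit:
{"op": "move_arm", "data": {
  "increments": [
    {"dx":0.1,"dy":0,"dz":0,"yaw":0,"gripper":0},
    {"dx":0,"dy":0,"dz":0,"yaw":0,"gripper":0}
  ]
}}

```text
time_s: 9.6
ee_pos: [0.5301, -0.3254, 0.109]
tcp_rot: [0.001, -0.0, 1.0, -0.0]
contact_force: [2.6, -0.0, -0.6]
width: 0.514
finger_force: 51.3
```

Emit:
{"op": "move_arm", "data": {
  "increments": [
    {"dx":0.1,"dy":0,"dz":0,"yaw":0,"gripper":0},
    {"dx":0.1,"dy":0,"dz":0,"yaw":0,"gripper":0},
    {"dx":0,"dy":0,"dz":0,"yaw":0,"gripper":0}
  ]
}}

```text
time_s: 9.98
ee_pos: [0.5264, -0.3255, 0.1102]
tcp_rot: [0.004, -0.0, 1.0, -0.001]
contact_force: [5.7, 1.3, 0.4]
width: 0.519
finger_force: 51.5
```

```bash
cat > tilt.py <<'E'
import sys
from h import *
def run(tag,save=True):
    s=manip.read_state();w=viewer.get_image("wrist")[:,:,::-1]
    cv2.imwrite(f"pics/{tag}.png",w)
    print(s['time_s'],s['ee_pos'].round(4),s['contact_force'].round(1)); C=cam("wrist",s)
    P=s['ee_pos']+[0,0,.0192];o=[]
    for th in (0,5,10,15,20,25,30):
        c,d=np.cos(np.radians(th)),np.sin(np.radians(th))
        f,z=84*c-45*d,-84*d-45*c
        X=P+np.array([-f,0,z])/1000;o.append((th,*np.round(proj(C,X)),*X[[0,2]].round(3)))
    print(o)
    g=cv2.GaussianBlur(w.mean(2).astype(np.float32),(3,3),0)
    print(g[60:160:2,318:327].mean(1).astype(int))
    # template match of handle-front trough marker: rear balls etc left to eye
run(sys.argv[1])
E
python3 tilt.py w4
python3 - <<'E'
import cv2
w=cv2.imread('pics/w4.png');v=cv2.imread('pics/w3.png')
import numpy as np
cv2.imwrite('pics/c4.png',cv2.resize(np.hstack([v[20:320,250:390],w[20:320,250:390]]),None,fx=2,fy=2))
E
```

```text
9.975 [ 0.5264 -0.3255  0.1102] [5.7 1.3 0.4]
[(0, np.float64(322.0), np.float64(86.0), np.float64(0.442), np.float64(0.084)), (5, np.float64(322.0), np.float64(94.0), np.float64(0.447), np.float64(0.077)), (10, np.float64(322.0), np.float64(102.0), np.float64(0.452), np.float64(0.07)), (15, np.float64(322.0), np.float64(111.0), np.float64(0.457), np.float64(0.064)), (20, np.float64(322.0), np.float64(119.0), np.float64(0.463), np.float64(0.058)), (25, np.float64(322.0), np.float64(128.0), np.float64(0.469), np.float64(0.053)), (30, np.float64(322.0), np.float64(137.0), np.float64(0.476), np.float64(0.048))]
[139 141 138 141 142 127  92  99 111  97  85 107 108 108 107 108 110 107
 104 102 103 103 104 104 103 104 104 104 103 104 103 103 104 104 104 104
 104 103 104 104 103 103 104 104 105 104 104 105 120 137]
```

View pics/c4.png

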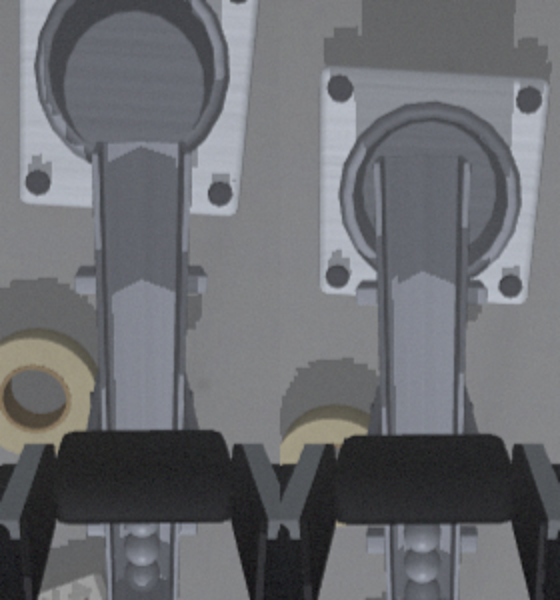

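Left of the crop is before contact (lip at row 91), right is after pushing (lip at row 99). The chute tipped about 5° about the bar, the balls are still at the rear, and the push was only 6 N. Next I back off to see whether the grip holds the tilt.

Emit:
{"op": "move_arm", "data": {
  "increments": [
    {"dx":-0.25,"dy":0.05,"dz":0,"yaw":0,"gripper":0},
    {"dx":-0.25,"dy":0.05,"dz":0,"yaw":0,"gripper":0},
    {"dx":0,"dy":0,"dz":0,"yaw":0,"gripper":0}
  ]
}}

```text
time_s: 10.4
ee_pos: [0.5371, -0.3217, 0.1076]
tcp_rot: [-0.002, -0.001, 1.0, 0.001]
contact_force: [0.8, -0.2, -2.4]
width: 0.518
finger_force: 51.4
```

```bash
python3 tilt.py w5 | sed -n 1p
python3 - <<'E'
import cv2,numpy as np
# lip tracking by matching side wall tips / foot: match patches of w4 in w5,w3
a=cv2.imread('pics/w4.png',0)
for n in ('w3','w5'):
    b=cv2.imread(f'pics/{n}.png',0)
    for (y0,y1,x0,x1) in ((145,185,295,350),(92,110,308,340),(150,175,300,345)):
        r=cv2.matchTemplate(b[60:240,280:370],a[y0:y1,x0:x1],cv2.TM_CCOEFF_NORMED);_,v,_,p=cv2.minMaxLoc(r);print(n,(x0,y0),'->',p[0]+280,p[1]+60,round(v,2))
E
```

```text
10.4 [ 0.5371 -0.3217  0.1076] [ 0.8 -0.2 -2.4]
w3 (295, 145) -> 295 149 0.85
w3 (308, 92) -> 308 109 0.66
w3 (300, 150) -> 300 154 0.96
w5 (295, 145) -> 295 152 0.84
w5 (308, 92) -> 307 141 0.66
w5 (300, 150) -> 300 154 0.96
```

Run:
```python
import cv2,numpy as np
for n in ('w3','w4','w5'):
    b=cv2.imread(f'pics/{n}.png',0).astype(int)
    print(n);
    for c in (298,312,344,321): print(c,b[80:116,c] if c in(312,321) else b[140:185,c])
    print('rear/ball col',b[290:330,321])
```

```text
w3
298 [134 128 128 130 118  92  92  92  90  89  91  91  89  94  92  95  98  98
  94  90  91  90  86  94  98  87  90  92  92  98 101 103 101 101  97  86
  85  85  90  89  86  88  83  93  99]
312 [104 103 104 103 104 104 108 109 108 107 107 119 131 134 137 136 125  95
  98  96  99 101  99  99 102  98 101 100  99  96 100  99 100 104  98 101]
344 [115 108 108 106 108 104 107 115 110 111 107 112  96  76  78  79  85  92
 104 108 103 104 110 106 105 104 110 122  98 101 100  99 102 101  99 105
 100 105 103  97 101  99  96  99 111]
321 [107 104 104 107 108 109 110 111 107 101 112 138 138 125  97  97 100 101
  99  99  98 100  96 100 101 100 100  99  98 102 103 100 101  98 104  98]
rear/ball col [ 98 101 104 109 119 127 129 133 144 167 168 148 129  88  97 100 104 109
 120 126 129 135 140 101  97  89  84  82  78  85  81  80  84  84  81  83
  80  83  77  88]
w4
298 [100  98 101  93  99  96  92 102 101  90  96  91  95  88  80  97 130 127
 128 123  93  81  79  82 100 115 110 115 119 115 115 121 138 131 129 131
 129 130 131 131 130 130 133 132 130]
312 [ 97  80  73  92 108 106 106 105 106 110 107 1
[... 776 characters left out ...]
 98 112 107 107 105 105 115 131]
312 [108 105 103 107 104 109 108 103 106 103 111 128 136 134 134 140 129  96
 101  99  99 100 103 102  98 101 102  99  99 102 101 101 102 104 100 102]
344 [ 90  82  92 121 138 137 141 157 156 157 158 156 138  71  74  84  83  90
 106 111 108 110 108 107 108 103 115 125 100 103 105 106 103 103 101 105
 107 105 106 102 103 106 100 102 113]
321 [108 106 107 104 102 105 108 100 105 104 109 138 139 130  96  96 102  99
 103 101  99 101  99 101 102 102  98 101 100 101  97  98 101 100 105 100]
rear/ball col [ 98 107 109 112 122 129 133 136 149 168 167 147 133  92  97 100 106 113
 122 130 128 126 104 102  95  91  81  82  86  82  84  82  84  81  78  86
  86  84  82  91]
```

The lip returned to its earlier row after backing off, so that small tilt was only elastic in the pads. A lighter grip will let the bar slip and turn. I retry at 22 N, staying short of the angle at which the balls roll.

Emit:
{"op": "move_arm", "data": {
  "increments": [
    {"dx":0.2,"dy":0,"dz":0,"yaw":0,"gripper":0},
    {"dx":0.15,"dy":0,"dz":0,"yaw":0,"gripper":0},
    {"dx":0.1,"dy":0,"dz":0,"yaw":0,"gripper":0},
    {"dx":0,"dy":0,"dz":0,"yaw":0,"gripper":0}
  ],
  "force": 22
}}

```text
time_s: 10.95
ee_pos: [0.527, -0.3225, 0.1099]
tcp_rot: [0.003, -0.0, 1.0, -0.001]
contact_force: [5.3, 1.0, 0.5]
width: 0.517
finger_force: 51.7
```

```bash
python3 tilt.py w6 | sed -n 1p
```

```text
10.95 [ 0.527  -0.3225  0.1099] [5.3 1.  0.5]
```

Emit:
{"op": "move_arm", "data": {
  "increments": [
    {"dx":-0.2,"dy":0,"dz":0,"yaw":0,"gripper":0},
    {"dx":-0.25,"dy":0,"dz":0,"yaw":0,"gripper":0},
    {"dx":0,"dy":0,"dz":0,"yaw":0,"gripper":0}
  ]
}}

```text
time_s: 11.38
ee_pos: [0.5369, -0.3225, 0.1076]
tcp_rot: [-0.002, -0.0, 1.0, 0.0]
contact_force: [0.1, 0.1, -2.5]
width: 0.516
finger_force: 51.4
```

```bash
python3 tilt.py w7 | sed -n 1p;  python3 - <<'E'
import cv2,numpy as np
for n in ('w5','w6','w7'):
    b=cv2.imread(f'pics/{n}.png',0).astype(int)
    print(n);
    for c in (312,321): print(c,b[80:116,c])
    print('rear/ball col',b[285:330,321])
E
```

```text
11.375 [ 0.5369 -0.3225  0.1076] [ 0.1  0.1 -2.5]
w5
312 [108 105 103 107 104 109 108 103 106 103 111 128 136 134 134 140 129  96
 101  99  99 100 103 102  98 101 102  99  99 102 101 101 102 104 100 102]
321 [108 106 107 104 102 105 108 100 105 104 109 138 139 130  96  96 102  99
 103 101  99 101  99 101 102 102  98 101 100 101  97  98 101 100 105 100]
rear/ball col [172 161 141 119  95  98 107 109 112 122 129 133 136 149 168 167 147 133
  92  97 100 106 113 122 130 128 126 104 102  95  91  81  82  86  82  84
  82  84  81  78  86  86  84  82  91]
w6
312 [ 78  94 107 108 105 106 107 106 104 106 108 108 110 102 108 101 102  99
 101 101 102 102 103 100 100 102 103 103 100 101 103 101 105 102 102 104]
321 [ 92 110 107 106 103 110 108 104 104 104 107 109 110 109 105 101 102  97
  98 104  99 101 102 102 101 103 103  98 103 103 102 104 101 103 106 104]
rear/ball col [108 117 124 130 131 140 165 174 158 149 130  90  98 101 103 108 113 122
 130 127 136 156 168 159 149 132  93  95 100 102 106 111 114 108 106 102
 103 101  99  89  80  81  79  78  84]
w7
312 [105 103 104 104 106 106 104 103 103 104 110 128 137 137 134 136 136 124
 100 103  98 102 101 103 100 102 101 101 101  98  98 102 101 101  99 102]
321 [110 105 107 105 103 107 108 106 104 102 112 137 139 129 103  98 101 100
 102 102 100 100 101 100 104 101  99  99  99  99 101 102 101 100 101 100]
rear/ball col [174 162 142 120  93 100 103 103 111 121 131 130 137 151 172 168 153 133
  93 100  99 107 114 122 128 132 122 100 101  97  94  80  82  82  83  84
  82  81  81  84  85  84  87  78  90]
```

Emit:
{"op": "move_arm", "data": {
  "increments": [
    {"dx":0,"dy":0,"dz":0,"yaw":0,"gripper":30},
    {"dx":0,"dy":0,"dz":0,"yaw":0,"gripper":30}
  ],
  "force": 22
}}

```text
time_s: 11.68
ee_pos: [0.5375, -0.3227, 0.1085]
tcp_rot: [-0.001, 0.0, 1.0, -0.0]
contact_force: [0.1, -0.1, -2.2]
width: 0.517
finger_force: 51.4
```

Emit:
{"op": "move_arm", "data": {
  "increments": [
    {"dx":0,"dy":0,"dz":0,"yaw":0,"gripper":50},
    {"dx":0,"dy":0,"dz":0,"yaw":0,"gripper":50}
  ],
  "force": 20
}}

```text
time_s: 11.92
ee_pos: [0.538, -0.3225, 0.1087]
tcp_rot: [-0.0, -0.0, 1.0, -0.0]
contact_force: [-0.1, 0.4, -2.3]
width: 0.515
finger_force: 51.4
```

The grip stays at 51 N while it is closed. I'll set the chute back on its first spot and regrip it at 20 N.

Emit:
{"op": "move_arm", "data": {
  "increments": [
    {"dx":-0.4,"dy":0,"dz":-0.3,"yaw":0,"gripper":0},
    {"dx":-0.5,"dy":0.5,"dz":-0.3,"yaw":0,"gripper":0},
    {"dx":-0.6,"dy":0.8,"dz":0,"yaw":0,"gripper":0},
    {"dx":-0.6,"dy":0.8,"dz":0,"yaw":0,"gripper":0},
    {"dx":-0.5,"dy":0.8,"dz":0,"yaw":0,"gripper":0},
    {"dx":-0.4,"dy":0.7,"dz":0.5,"yaw":0,"gripper":0},
    {"dx":0,"dy":0,"dz":0.7,"yaw":0,"gripper":0},
    {"dx":0,"dy":0,"dz":0.6,"yaw":0,"gripper":0},
    {"dx":0,"dy":0,"dz":0.3,"yaw":0,"gripper":0},
    {"dx":0,"dy":0,"dz":0.1,"yaw":0,"gripper":0}
  ]
}}

```text
time_s: 13.18
ee_pos: [0.6275, -0.2149, 0.0598]
tcp_rot: [-0.001, 0.0, 1.0, 0.0]
contact_force: [-0.1, 0.3, -2.1]
width: 0.523
finger_force: 51.4
```

Emit:
{"op": "move_arm", "data": {
  "increments": [
    {"dx":0,"dy":0,"dz":0.1,"yaw":0,"gripper":0},
    {"dx":0,"dy":0,"dz":0.06,"yaw":0,"gripper":0},
    {"dx":0,"dy":0,"dz":0,"yaw":0,"gripper":0}
  ]
}}

```text
time_s: 13.55
ee_pos: [0.6283, -0.2146, 0.0562]
tcp_rot: [0.0, -0.0, 1.0, -0.0]
contact_force: [-0.3, 0.0, -2.0]
width: 0.517
finger_force: 51.5
```

Emit:
{"op": "move_arm", "data": {
  "increments": [
    {"dx":0,"dy":0,"dz":0,"yaw":0,"gripper":62},
    {"dx":0,"dy":0,"dz":0,"yaw":0,"gripper":62},
    {"dx":0,"dy":0,"dz":0,"yaw":0,"gripper":62}
  ],
  "force": 20
}}

```text
time_s: 13.92
ee_pos: [0.6284, -0.2145, 0.0563]
tcp_rot: [0.0, -0.0, 1.0, -0.0]
contact_force: [-0.3, 0.7, -0.3]
width: 0.617
finger_force: 0.0
```

Emit:
{"op": "move_arm", "data": {
  "increments": [
    {"dx":0,"dy":0,"dz":-0.05,"yaw":0,"gripper":45},
    {"dx":0,"dy":0,"dz":0,"yaw":0,"gripper":20},
    {"dx":0,"dy":0,"dz":0,"yaw":0,"gripper":0},
    {"dx":0,"dy":0,"dz":0,"yaw":0,"gripper":0}
  ],
  "force": 20
}}

```text
time_s: 14.42
ee_pos: [0.6277, -0.2144, 0.0571]
tcp_rot: [-0.0, -0.0, 1.0, 0.0]
contact_force: [-0.9, 0.4, -1.4]
width: 0.528
finger_force: 22.0
```

Emit:
{"op": "move_arm", "data": {
  "increments": [
    {"dx":0,"dy":0,"dz":-0.3,"yaw":0,"gripper":0},
    {"dx":0,"dy":0,"dz":-0.5,"yaw":0,"gripper":0},
    {"dx":0.2,"dy":-0.4,"dz":-0.6,"yaw":0,"gripper":0},
    {"dx":0.4,"dy":-0.6,"dz":-0.5,"yaw":0,"gripper":0},
    {"dx":0.5,"dy":-0.7,"dz":-0.3,"yaw":0,"gripper":0},
    {"dx":0.5,"dy":-0.7,"dz":0,"yaw":0,"gripper":0},
    {"dx":0.4,"dy":-0.7,"dz":0.2,"yaw":0,"gripper":0},
    {"dx":0.3,"dy":-0.5,"dz":0.2,"yaw":0,"gripper":0},
    {"dx":0.2,"dy":0,"dz":0.1,"yaw":0,"gripper":0},
    {"dx":0.2,"dy":0,"dz":0,"yaw":0,"gripper":0}
  ]
}}

```text
time_s: 15.68
ee_pos: [0.5469, -0.3212, 0.1081]
tcp_rot: [-0.0, -0.001, 1.0, 0.001]
contact_force: [0.3, -0.0, -2.2]
width: 0.535
finger_force: 22.0
```

```bash
python3 tilt.py w8 | sed -n 1p;  python3 - <<'E'
import cv2,numpy as np
for n in ('w7','w8'):
    b=cv2.imread(f'pics/{n}.png',0).astype(int)
    print(n,b[80:116,321],b[280:330,321])
E
```

```text
15.675 [ 0.5469 -0.3212  0.1081] [ 0.3 -0.  -2.2]
w7 [110 105 107 105 103 107 108 106 104 102 112 137 139 129 103  98 101 100
 102 102 100 100 101 100 104 101  99  99  99  99 101 102 101 100 101 100] [ 38  68 120 147 159 174 162 142 120  93 100 103 103 111 121 131 130 137
 151 172 168 153 133  93 100  99 107 114 122 128 132 122 100 101  97  94
  80  82  82  83  84  82  81  81  84  85  84  87  78  90]
w8 [109 106 105 108 104 106 110 108 105 113 127 131 129 130 127 103  99 101
 101 101 100  99 100 100 101 100  98  99 101 101 102 102 103 103 100 101] [115 136 144 153 168 162 141 110  93  99 100 110 116 116 126 131 136 147
 163 166 150 128  94  97  98 105 113 123 128 127 113 100 102  98  90  82
  82  84  84  84  85  85  81  83  81  81  84  82  91 128]
```

Emit:
{"op": "move_arm", "data": {
  "increments": [
    {"dx":0.3,"dy":-0.04,"dz":0,"yaw":0,"gripper":0},
    {"dx":0.26,"dy":0,"dz":0,"yaw":0,"gripper":0},
    {"dx":0.2,"dy":0,"dz":0,"yaw":0,"gripper":0},
    {"dx":0,"dy":0,"dz":0,"yaw":0,"gripper":0}
  ]
}}

```text
time_s: 16.23
ee_pos: [0.526, -0.3237, 0.1094]
tcp_rot: [0.002, -0.0, 1.0, -0.001]
contact_force: [3.7, 0.9, 0.3]
width: 0.531
finger_force: 22.1
```

Emit:
{"op": "move_arm", "data": {
  "increments": [
    {"dx":-0.26,"dy":0,"dz":0,"yaw":0,"gripper":0},
    {"dx":-0.3,"dy":0,"dz":0,"yaw":0,"gripper":0},
    {"dx":-0.2,"dy":0,"dz":0,"yaw":0,"gripper":0},
    {"dx":0,"dy":0,"dz":0,"yaw":0,"gripper":0}
  ]
}}

```text
time_s: 16.73
ee_pos: [0.5474, -0.3233, 0.1078]
tcp_rot: [-0.0, -0.001, 1.0, 0.0]
contact_force: [0.7, 0.7, -2.0]
width: 0.528
finger_force: 21.9
```

```bash
python3 tilt.py w9 | sed -n 1p;  python3 - <<'E'
import cv2,numpy as np
for n in ('w9',):
    b=cv2.imread(f'pics/{n}.png',0).astype(int)
    print(n,b[80:116,321],b[280:330,321])
E
```

```text
16.725 [ 0.5474 -0.3233  0.1078] [ 0.7  0.7 -2. ]
w9 [110 106 105 102 106 104 107 111 109 108 105 106 109 102  95 100 102 101
 103 105 104 100 103 105 102 100 105 102 101 105 103 104 101 102 102 102] [ 72 114 115 122 128 134 141 155 169 165 143 125  91  97  99 106 111 113
 119 129 129 140 159 170 159 137 106  91  98 104 103 111 112 117 115 110
  97 101  98  89  81  81  81  84  86  82  84  81  81  80]
```

The tilt is held this time: the balls stay about 4 px lower, with roughly 2° of elastic loss. Now the pour: pre-tilt, push to about 30°, then back off at once so the lip is clear of the far wall before the balls arrive.

Emit:
{"op": "move_arm", "data": {
  "increments": [
    {"dx":0.5,"dy":0,"dz":0,"yaw":0,"gripper":0},
    {"dx":0.3,"dy":0,"dz":-0.17,"yaw":0,"gripper":0},
    {"dx":0.5,"dy":0,"dz":-0.15,"yaw":0,"gripper":0},
    {"dx":0.5,"dy":0,"dz":-0.13,"yaw":0,"gripper":0},
    {"dx":-0.95,"dy":0,"dz":-0.2,"yaw":0,"gripper":0},
    {"dx":0,"dy":0,"dz":0,"yaw":0,"gripper":0},
    {"dx":0,"dy":0,"dz":0,"yaw":0,"gripper":0},
    {"dx":0,"dy":0,"dz":0,"yaw":0,"gripper":0},
    {"dx":0,"dy":0,"dz":0,"yaw":0,"gripper":0},
    {"dx":0,"dy":0,"dz":0,"yaw":0,"gripper":0}
  ]
}}

```text
time_s: 18.02
ee_pos: [0.5213, -0.3238, 0.1278]
tcp_rot: [-0.0, -0.0, 1.0, -0.0]
contact_force: [-0.7, -0.2, -0.8]
width: 0.53
finger_force: 21.1
```

```bash
python3 tilt.py w10;  python3 - <<'E'
import cv2,numpy as np
from plant import viewer
w=cv2.imread('pics/w10.png');b=viewer.get_image("scene")[:,:,::-1]
cv2.imwrite('pics/g10.png',np.hstack([cv2.resize(w[0:400,180:460],(400,571)),cv2.resize(b[200:320,330:414],(400,571),interpolation=2)]))
E
```

```text
18.025 [ 0.5213 -0.3238  0.1278] [-0.7 -0.2 -0.8]
[(0, np.float64(322.0), np.float64(87.0), np.float64(0.437), np.float64(0.102)), (5, np.float64(322.0), np.float64(95.0), np.float64(0.442), np.float64(0.095)), (10, np.float64(322.0), np.float64(103.0), np.float64(0.446), np.float64(0.088)), (15, np.float64(322.0), np.float64(111.0), np.float64(0.452), np.float64(0.082)), (20, np.float64(322.0), np.float64(120.0), np.float64(0.458), np.float64(0.076)), (25, np.float64(322.0), np.float64(129.0), np.float64(0.464), np.float64(0.071)), (30, np.float64(322.0), np.float64(138.0), np.float64(0.471), np.float64(0.066))]
[102 102 102 114 133 138 141 137 140 142 138  98  96 110 102 100  99 102
 104 106 106 102 100 115 137 114 108 108 106 107 109 108 107 109 108 107
 109 121 129 128 128 128 128 128 128 128 128 128 127 128]
```

View pics/g10.png

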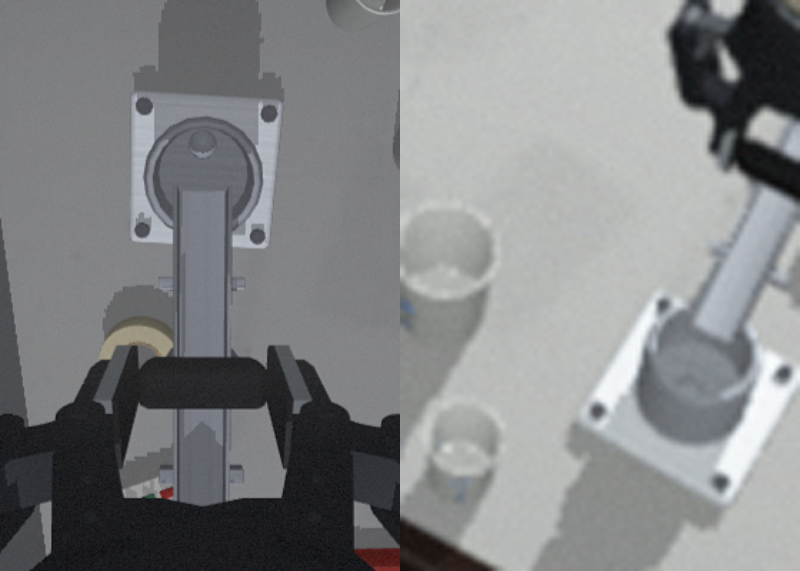

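The trough is empty and tipped about 27°, with its lip at (203,190) over the mouth. One ball is visible in the jar at (203,143), and the others are probably hidden under the spout. I now level the chute by lowering the underside of its spout onto the near jar rim while backing off.

Emit:
{"op": "move_arm", "data": {
  "increments": [
    {"dx":-0.3,"dy":0,"dz":0.1,"yaw":0,"gripper":0},
    {"dx":-0.25,"dy":0,"dz":0.3,"yaw":0,"gripper":0},
    {"dx":-0.25,"dy":0,"dz":0.3,"yaw":0,"gripper":0},
    {"dx":-0.1,"dy":0,"dz":0.3,"yaw":0,"gripper":0},
    {"dx":0,"dy":0,"dz":0.1,"yaw":0,"gripper":0}
  ]
}}

```text
time_s: 18.75
ee_pos: [0.5519, -0.3234, 0.0953]
tcp_rot: [0.003, -0.001, 1.0, -0.001]
contact_force: [5.9, 0.2, 5.8]
width: 0.524
finger_force: 21.8
```

Emit:
{"op": "move_arm", "data": {
  "increments": [
    {"dx":0,"dy":0,"dz":-0.6,"yaw":0,"gripper":0},
    {"dx":-0.5,"dy":0,"dz":-0.6,"yaw":0,"gripper":0},
    {"dx":-0.8,"dy":0,"dz":0,"yaw":0,"gripper":0},
    {"dx":-0.3,"dy":0,"dz":0,"yaw":0,"gripper":0},
    {"dx":0,"dy":0,"dz":0,"yaw":0,"gripper":0}
  ]
}}

```text
time_s: 19.38
ee_pos: [0.5952, -0.3232, 0.1298]
tcp_rot: [-0.002, -0.0, 1.0, 0.001]
contact_force: [0.3, -0.1, -2.0]
width: 0.524
finger_force: 21.2
```

```bash
python3 tilt.py w11;  python3 - <<'E'
import cv2,numpy as np
from plant import viewer
w=cv2.imread('pics/w11.png');b=viewer.get_image("scene")[:,:,::-1];t=viewer.get_image("top")[:,:,::-1]
cv2.imwrite('pics/g11.png',np.hstack([cv2.resize(w[0:280,220:420],(400,560)),cv2.resize(b[230:314,350:410],(400,560),interpolation=2)]))
E
```

```text
19.375 [ 0.5952 -0.3232  0.1298] [ 0.3 -0.1 -2. ]
[(0, np.float64(322.0), np.float64(87.0), np.float64(0.511), np.float64(0.104)), (5, np.float64(322.0), np.float64(95.0), np.float64(0.515), np.float64(0.097)), (10, np.float64(322.0), np.float64(103.0), np.float64(0.52), np.float64(0.09)), (15, np.float64(322.0), np.float64(112.0), np.float64(0.526), np.float64(0.084)), (20, np.float64(322.0), np.float64(120.0), np.float64(0.532), np.float64(0.078)), (25, np.float64(322.0), np.float64(129.0), np.float64(0.538), np.float64(0.073)), (30, np.float64(322.0), np.float64(138.0), np.float64(0.545), np.float64(0.068))]
[ 77  75  76  76  80 123 137 138 141 140 139 140 137 121 104 101 104 103
 104 131 114 102 102 103 102 102 103 102 103 102 102 102 102 102 102 102
 102 102 102 102 102 102 102 102 102 102 102 102 102 102]
```

View pics/g11.png

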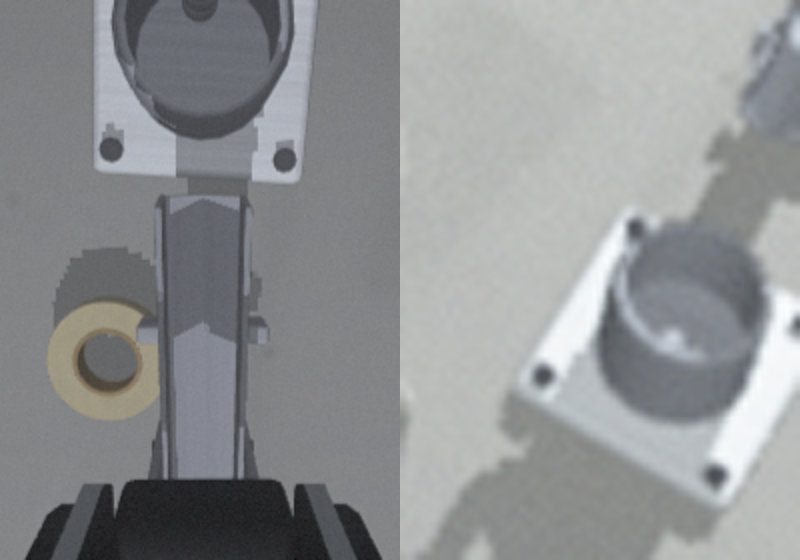

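The chute is now about 5° nose-down, well clear of the jar, and the jar shows balls at its far side, at (200,5) and (675,340). I carry the chute back to its first spot and press it flat there.

Emit:
{"op": "move_arm", "data": {
  "increments": [
    {"dx":-0.2,"dy":0.5,"dz":0,"yaw":0,"gripper":0},
    {"dx":-0.3,"dy":0.8,"dz":0,"yaw":0,"gripper":0},
    {"dx":-0.3,"dy":0.9,"dz":0,"yaw":0,"gripper":0},
    {"dx":-0.2,"dy":0.8,"dz":0.3,"yaw":0,"gripper":0},
    {"dx":-0.1,"dy":0.6,"dz":0.5,"yaw":0,"gripper":0},
    {"dx":0,"dy":0,"dz":0.6,"yaw":0,"gripper":0},
    {"dx":0,"dy":0,"dz":0.5,"yaw":0,"gripper":0},
    {"dx":0,"dy":0,"dz":0.3,"yaw":0,"gripper":0},
    {"dx":0,"dy":0,"dz":0.1,"yaw":0,"gripper":0},
    {"dx":0,"dy":0,"dz":0.1,"yaw":0,"gripper":0}
  ]
}}

```text
time_s: 20.78
ee_pos: [0.6299, -0.2164, 0.059]
tcp_rot: [0.001, 0.0, 1.0, -0.0]
contact_force: [-0.0, -0.3, -1.5]
width: 0.532
finger_force: 21.2
```

Emit:
{"op": "move_arm", "data": {
  "increments": [
    {"dx":0,"dy":0,"dz":0.07,"yaw":0,"gripper":0},
    {"dx":0,"dy":0,"dz":0,"yaw":0,"gripper":0},
    {"dx":0,"dy":0,"dz":0,"yaw":0,"gripper":0}
  ]
}}

```text
time_s: 21.15
ee_pos: [0.6302, -0.216, 0.0574]
tcp_rot: [0.001, -0.0, 1.0, -0.0]
contact_force: [-0.2, -0.8, -0.2]
width: 0.524
finger_force: 21.3
```

Emit:
{"op": "move_arm", "data": {
  "increments": [
    {"dx":0,"dy":0,"dz":0.07,"yaw":0,"gripper":0},
    {"dx":0,"dy":0,"dz":0,"yaw":0,"gripper":0}
  ]
}}

```text
time_s: 21.4
ee_pos: [0.6314, -0.2162, 0.0568]
tcp_rot: [0.002, -0.0, 1.0, -0.001]
contact_force: [-0.4, 0.4, 5.6]
width: 0.529
finger_force: 21.9
```

Emit:
{"op": "move_arm", "data": {
  "increments": [
    {"dx":0,"dy":0,"dz":0,"yaw":0,"gripper":58},
    {"dx":0,"dy":0,"dz":0,"yaw":0,"gripper":70},
    {"dx":0,"dy":0,"dz":0,"yaw":0,"gripper":90},
    {"dx":0,"dy":0,"dz":-0.3,"yaw":0,"gripper":90},
    {"dx":0,"dy":0,"dz":-0.8,"yaw":0,"gripper":90},
    {"dx":0,"dy":0,"dz":-1,"yaw":0,"gripper":90},
    {"dx":0,"dy":0,"dz":-1,"yaw":0,"gripper":90},
    {"dx":0,"dy":0,"dz":-1,"yaw":0,"gripper":90},
    {"dx":0.5,"dy":-0.5,"dz":-0.8,"yaw":0,"gripper":90}
  ]
}}

```text
time_s: 22.52
ee_pos: [0.6156, -0.229, 0.2034]
tcp_rot: [0.001, -0.002, 1.0, 0.0]
contact_force: [-0.1, 0.3, -0.4]
width: 0.9
finger_force: 0.0
```

Emit:
{"op": "move_arm", "data": {
  "increments": [
    {"dx":0.9,"dy":-0.7,"dz":0,"yaw":0,"gripper":90},
    {"dx":0.9,"dy":-0.7,"dz":0,"yaw":0,"gripper":90},
    {"dx":0.9,"dy":-0.7,"dz":0,"yaw":0,"gripper":90},
    {"dx":0,"dy":-0.9,"dz":0,"yaw":0,"gripper":90},
    {"dx":0,"dy":0,"dz":0,"yaw":0,"gripper":90}
  ]
}}

```text
time_s: 23.15
ee_pos: [0.5307, -0.3251, 0.202]
tcp_rot: [-0.001, 0.003, 1.0, -0.001]
contact_force: [0.3, 1.1, -0.3]
width: 0.9
finger_force: 0.0
```

Run:
```python
from h import *
s=manip.read_state();w=viewer.get_image("wrist")[:,:,::-1];t=viewer.get_image("top")[:,:,::-1];b=viewer.get_image("scene")[:,:,::-1]
cv2.imwrite("pics/w12.png",w);cv2.imwrite("pics/t12.png",t);cv2.imwrite("pics/s12.png",b)
C=cam("wrist",s);print(s['time_s'],s['ee_pos'],s['contact_force'])
for n,X in [("jarfloor",(.4602,-.3223,.015)),("mouth",(.4602,-.3223,.066)),("handle",(.63,-.216,.075)),("beaker",(.445,-.18,.07))]: print(n,np.round(proj(C,X)))
g=w.mean(2).astype(int);u,v=np.round(proj(C,(.4602,-.3223,.022))).astype(int)
r=cv2.HoughCircles(cv2.resize(g.astype(np.uint8)[v-40:v+40,u-40:u+40],None,fx=4,fy=4,interpolation=2),cv2.HOUGH_GRADIENT,1,20,param1=80,param2=14,minRadius=18,maxRadius=50);print(r)
P=g[max(v-32,0):v+32:1,u-34:u+34]
ch=" .:-=+*#%@"
for row in P[::2]: print("".join(ch[min(9,max(0,(x-40)//17))] for x in row))
```

```text
23.15 [ 0.53071054 -0.3250559   0.20197915] [ 0.27628466  1.10400178 -0.32061476]
jarfloor [324. 107.]
mouth [325. 107.]
handle [424. 272.]
beaker [481.  89.]
[[[305.5  31.5  19.2]
  [ 26.5  17.5  19.3]
  [ 78.5 139.5  43.6]
  [233.5 119.5  41.6]
  [244.5 145.5  41.6]
  [246.5  46.5  42.7]
  [204.5 115.5  39.1]
  [213.5 136.5  45.8]
  [ 87.5 222.5  41.6]
  [ 20.5 294.5  20.4]
  [124.5 121.5  49.4]
  [288.5 311.5  22.3]
  [ 95.5 115.5  25.1]
  [139.5  88.5  26.4]
  [191.5  92.5  20.7]
  [114.5  98.5  25.2]
  [270.5  82.5  21. ]]]
::-=#%*+++++++++++++++++++++++++++++++++*+++++++++++++++++++++++**.:
%%%%%%*++++++++++++++++==-:-:::::::::::::-===+++++++++++++++++++##-.
%%%%%%*++++++++++++==-:::--=======++====----:::-=+++++++++++++++*%#+
%%%%%%*+++++++++=-::--==++*++++++++++++**++++=--::-=++++++++++++#%#%
###%#%*++++++=-::--=+++++=-:::::::-::::::-=+++++==-:::=+++++++++#%%#
%%%%%%*++++=-:--=+++=-::--=---------:-------::-=+++==-::=+++++++#%%%
%%%%%%#++=-:-=+++=:::---------=====------------:::=+++=-:-++++++#%%%
%%%%%%#=-:-==++=::-----=----====+++===------------:.-+++=::-++++#%%%
%%%%%%#-:-=++
[... 942 characters left out ...]
.:+++=-*##
###=-=++=.::--------------------------=----=---------==--::-++=-+###
####=-+++-:.:------------------------------------------:::-=++==*%##
%%%%#=-+++-::----=------------=-=----==---------------:::-+*+==*#%#%
%#%%%#==+++-:::--=-=----=---=--=-=----=----------==--:::=+++==#%%%##
#%%%%%#==+++=::::------=---=-------=---==-==-=-=---::::=+*+=+#%%%%%%
######%#+==+++=::::-==---=-------=--------=---=--::::=+*++=+#%##%##%
####%%%#%#==+*++-:::::---=-----=-=--=-==-==---::::-=+**+==*%%%###%##
+##########*==++*+=-:::::-------==-=-------:::::-=+*++=+*#%%%#%%####
++++*######%#*==++*+*+=-::::::::::::::::::::-=++++*+=+#%%%%%%%%%%#%%
--=+*###########++==+**++++==---::----=-=++***++++++#%%###%######***
```

Only one ball shows in the jar, so I look for the other two numerically, in the chute and on the table.

Run:
```python
from h import *
a=cv2.imread("pics/top0.png");b=cv2.imread("pics/t12.png")
s=manip.read_state();C=cam("wrist",s);T=cam("top");S=cam("scene")
w=cv2.imread("pics/w12.png")
for n,X in [("lip",(.546,-.216,.03)),("rear",(.715,-.216,.04))]: print(n,np.round(proj(C,X)),np.round(proj(T,X)),np.round(proj(S,X)))
ch=" .:-=+*#%@"
def asc(im,y0,y1,x0,x1,lo,st,k=1):
    g=cv2.resize(im[y0:y1,x0:x1].mean(2).astype(np.float32),None,fx=2*k,fy=k,interpolation=1 if k>=1 else 3)
    for r in g: print("".join(ch[int(min(9,max(0,(v-lo)/st)))] for v in r))
print("top chute");asc(b,145,215,335,372,40,18)
print("wrist chute");asc(w,150,400,370,480,30,18,.5)
for n0,n1 in (("scene0","s12"),("top0","t12")):
    d=cv2.absdiff(cv2.imread(f"pics/{n0}.png"),cv2.imread(f"pics/{n1}.png")).max(2)
    m=(cv2.GaussianBlur(d,(3,3),0)>22).astype(np.uint8)
    n,l,st,ce=cv2.connectedComponentsWithStats(m)
    print(n1,[(ce[i].round().tolist(),int(st[i,4])) for i in range(1,n) if 4<=st[i,4]])
```

```text
lip [413. 183.] [352. 205.] [368. 236.]
rear [404. 315.] [353. 149.] [395. 190.]
top chute
++++++++++++++++++++++++++++++++++++++++++++++++++++++++++++++++++++++++++
++++++++++++++++++++++++++++++++++++++++++++++++++++++++++++++++++++++++++
++++++++++++++++++++++++++++++++++++++++++++++++++++++++++++++++++++++++++
++++++++++++++++++++++++++++++++++==========++++++++++++++++++++++++++++++
+++++++++++++++++++++++++++++++==-----------=++*++++++++++++++++++++++++++
+++++++++++++++++++++++++++++++==-----------=++*++++++++++++++++++++++++++
+++++++++++++++++++++++++++++++===---------==++*++++++++++++++++++++++++++
+++++++++++++++++++++++++++++++===---------==+++++++++++++++++++++++++++++
+++++++++++++++++++++++++++++++===---------===++++++++++++++++++++++++++++
+++++++++++++++++++++++++++++=====----------===+++++++++++++++++++++++++++
+++++++++++++++++++++++++++=======----------===+++++++++++++++++++++++++++
++++++++++++++++++++++++++++==++===---------===+++++++++++++++++++++++++++
+++++++++++++++++++++==++++++++++=============++++++++++++++++++++++++++++
++++++++++++++++++++====++++++++++
[... 27886 characters left out ...]
5), ([386.0, 331.0], 10), ([404.0, 332.0], 6), ([417.0, 331.0], 6), ([426.0, 332.0], 7), ([414.0, 336.0], 6), ([420.0, 336.0], 6), ([184.0, 337.0], 8), ([192.0, 338.0], 11), ([196.0, 338.0], 4), ([388.0, 337.0], 7), ([404.0, 340.0], 7), ([417.0, 341.0], 17), ([209.0, 346.0], 8), ([407.0, 345.0], 9), ([418.0, 348.0], 4), ([108.0, 351.0], 8), ([212.0, 350.0], 6), ([148.0, 376.0], 1105), ([193.0, 359.0], 7), ([217.0, 359.0], 4), ([196.0, 376.0], 21), ([255.0, 384.0], 5), ([220.0, 389.0], 29), ([261.0, 390.0], 62), ([262.0, 398.0], 5), ([257.0, 399.0], 6)]
t12 [([354.0, 149.0], 12), ([351.0, 161.0], 64), ([365.0, 289.0], 13401), ([356.0, 171.0], 46), ([353.0, 177.0], 61), ([82.0, 356.0], 11091)]
```

The chute is empty and upright, and the top view shows no new object outside the area the arm covers. I clear the arm from the jar and front edge and search there.

Emit:
{"op": "move_arm", "data": {
  "increments": [
    {"dx":0.4,"dy":0.9,"dz":-0.5,"yaw":0,"gripper":90},
    {"dx":0.4,"dy":0.9,"dz":-0.5,"yaw":0,"gripper":90},
    {"dx":0.4,"dy":0.9,"dz":-0.5,"yaw":0,"gripper":90},
    {"dx":0.4,"dy":0.9,"dz":-0.5,"yaw":0,"gripper":90},
    {"dx":0.4,"dy":0.9,"dz":-0.5,"yaw":0,"gripper":90},
    {"dx":0.4,"dy":0.9,"dz":0,"yaw":0,"gripper":90},
    {"dx":0.4,"dy":0.9,"dz":0,"yaw":0,"gripper":90},
    {"dx":0,"dy":0.9,"dz":0,"yaw":0,"gripper":90}
  ]
}}

```text
time_s: 24.3
ee_pos: [0.4485, -0.1025, 0.2769]
tcp_rot: [-0.0, -0.001, 1.0, 0.0]
contact_force: [0.4, 0.2, -0.0]
width: 0.898
finger_force: 0.0
```

Run:
```python
from h import *
s=manip.read_state();t=viewer.get_image("top")[:,:,::-1];w=viewer.get_image("wrist")[:,:,::-1];b=viewer.get_image("scene")[:,:,::-1]
cv2.imwrite("pics/t13.png",t);cv2.imwrite("pics/w13.png",w);cv2.imwrite("pics/s13.png",b)
print(s['time_s'],s['ee_pos'])
d=cv2.absdiff(cv2.imread("pics/top0.png"),t).max(2)
m=(cv2.GaussianBlur(d,(3,3),0)>14).astype(np.uint8)
n,l,st,ce=cv2.connectedComponentsWithStats(m);T=cam("top")
for i in range(1,n):
    if st[i,4]>=4 and ce[i][1]>130: print(ce[i].round(1),st[i],onplane(T,*ce[i],.007).round(3))
g=b.mean(2).astype(int);S=cam("scene");print(np.round(proj(S,(.4602,-.3223,.02))))
u,v=np.round(proj(S,(.4602,-.3223,.03))).astype(int)
ch=" .:-=+*#%@"
for row in g[v-22:v+22,u-24:u+24]: print("".join(2*ch[min(9,max(0,(x-50)//17))] for x in row))
```

```text
24.3 [ 0.44845784 -0.10250666  0.27686905]
[353.1 166.5] [346 148  18  33 298] [ 0.668 -0.219  0.007]
[352.8 190.4] [351 190   5   2   9] [ 0.593 -0.219  0.007]
[181.8 327.3] [    0   193   349   207 20761] [0.171 0.286 0.007]
[349.2 194.8] [348 193   3   6  12] [ 0.579 -0.208  0.007]
[357.2 194. ] [357 193   2   3   4] [ 0.582 -0.233  0.007]
[352.4 218.6] [350 218   5   3  10] [ 0.506 -0.219  0.007]
[390.1 237.9] [389 237   3   3   8] [ 0.449 -0.334  0.007]
[321.4 390.4] [314 375  15  25 166] [ 0.    -0.132  0.007]
[390. 281.]
################################################################################%%######**======
########################################################################################**======
######################################################################################**========
################################%%%%%%##################################################++======
##############################%%@@%%**##%%%%######%%################%%####################++====
##############################@@@@==::++%%@@##########**#########################
[... 3001 characters left out ...]
@@@##################
==++++++============++****##################################%%@@@@@@@@@@@@@@%%##################
****++================++++**################################@@@@@@@@@@@@@@%%####################
##**++======================++**##########################%%@@@@@@@@@@@@@@######################
##**======++====++==============****######################@@@@@@@@@@@@@@%%######################
**====++++========================++****##################**##@@@@@@@@@@########################
**======++========++========++======++++**##############++--::++@@@@@@##**######################
========++====================++========++++**##########++::..--%%@@@@##########################
```

Nothing shows on the table. I go back to the pose of the first wrist picture and compare directly for the chute's rear end and the surroundings.

Emit:
{"op": "move_arm", "data": {
  "increments": [
    {"dx":-0.6,"dy":-0.8,"dz":0.3,"yaw":0,"gripper":100},
    {"dx":-0.8,"dy":-0.8,"dz":0.4,"yaw":0,"gripper":100},
    {"dx":-0.9,"dy":-0.8,"dz":0.4,"yaw":0,"gripper":100},
    {"dx":-0.9,"dy":-0.8,"dz":0.4,"yaw":0,"gripper":100},
    {"dx":-0.8,"dy":-0.6,"dz":0.4,"yaw":0,"gripper":100},
    {"dx":-0.65,"dy":-0.02,"dz":0.45,"yaw":0,"gripper":100},
    {"dx":0,"dy":0,"dz":0,"yaw":0,"gripper":100}
  ]
}}

```text
time_s: 25.32
ee_pos: [0.589, -0.2195, 0.204]
tcp_rot: [-0.002, -0.0, 1.0, 0.0]
contact_force: [-0.3, -0.5, 0.6]
width: 0.998
finger_force: 0.0
```

Run:
```python
from h import *
s=manip.read_state();w=viewer.get_image("wrist")[:,:,::-1];cv2.imwrite("pics/w14.png",w);a=cv2.imread("pics/w1.png")
print(s['time_s'],s['ee_pos'])
d=cv2.absdiff(a,w).max(2);m=(cv2.GaussianBlur(d,(3,3),0)>25).astype(np.uint8)
n,l,st,ce=cv2.connectedComponentsWithStats(m);C=cam("wrist",s)
for i in range(1,n):
    if st[i,4]>=12 : print(ce[i].round(0),st[i],onplane(C,*ce[i],.007).round(3))
ch=" .:-=+*#%@"
def asc(im,y0,y1,x0,x1):
    for row in im[y0:y1,x0:x1].mean(2).astype(int): print("".join(2*ch[min(9,max(0,(x-30)//16))] for x in row))
print("before");asc(a,230,278,306,342);print("now");asc(w,230,278,306,342)
```

```text
25.325 [ 0.58899325 -0.21947269  0.20400628]
[605.  26.] [603   0   6  54 183] [0.437 0.079 0.007]
[617.  25.] [614   0   7  53 178] [0.436 0.09  0.007]
[377.   5.] [370   2  15   8  27] [ 0.418 -0.162  0.007]
[230.  28.] [204   6  49  68 398] [ 0.439 -0.316  0.007]
[179.  11.] [178   8   4   7  16] [ 0.423 -0.367  0.007]
[253.  16.] [251   8   7  16  49] [ 0.427 -0.291  0.007]
[265.  45.] [258   8  10  91 260] [ 0.455 -0.28   0.007]
[343.  39.] [335  14  25  41 175] [ 0.449 -0.197  0.007]
[377.  32.] [371  15  10  34  63] [ 0.443 -0.161  0.007]
[206.  25.] [201  20  13  11  96] [ 0.436 -0.341  0.007]
[392.  36.] [386  24  12  22  42] [ 0.446 -0.145  0.007]
[438.  40.] [434  25  13  33  94] [ 0.45  -0.096  0.007]
[181.  52.] [175  28  22  44  87] [ 0.462 -0.371  0.007]
[221.  34.] [217  31   7   6  15] [ 0.445 -0.326  0.007]
[460.  34.] [457  32   7   5  12] [ 0.444 -0.073  0.007]
[451.  55.] [442  38  14  29  67] [ 0.465 -0.08   0.007]
[423.  50.] [422  44   3  13  24] [ 0.46  -0.111  0.007]
[593.  95.] [557  69  81  54 261] [0.506 0.083 0.007]
[184.  87.] [183  84   4   7  13] [ 0.
[... 8572 characters left out ...]
:--::::--::::::::::--::--**==++++++++++++++
++++++++++++++==**..::----::::--::::----::::--::::----##==++++++++++++++
++++++++++**++==**..::::--------::--::----::----------##==++++++++++++++
++++++++++++++==**..::----::--::::--::----::::::::----##==++++++++++++++
++++++++++++++==**..::----::----::--::::::::--::--::--##==++++++++++++++
++++++++++++++==**::::--::::----::::::--::::::::::::--##==++++++++++++++
++++++++++++++++**::----------::--::----::------::----##==++++++++++++++
++++++++++++++++**::::::----::::----::::::--::--::::--**==++++++++++++++
++++++++++++++++**::::::::::--::::::----::::::::::::--**==**++++++++++++
++++++++++++++++**==++++======++====++==============++**==++++++++++++++
```

Run:
```python
from h import *
S=cam("scene");T=cam("top")
b=[viewer.get_image("scene")[:,:,::-1].astype(float) for _ in range(3)];b=np.mean(b,0)
a=cv2.imread("pics/scene0.png").astype(float)
d=np.abs(cv2.GaussianBlur(a-b,(5,5),0)).max(2);m=(d>16).astype(np.uint8);m[:,:280]=0
n,l,st,ce=cv2.connectedComponentsWithStats(m)
for i in range(1,n):
    if st[i,4]>=6: print("scene",ce[i].round(),st[i,:5],onplane(S,*ce[i],.007).round(3))
t=cv2.imread("pics/t13.png").astype(float);d=np.abs(cv2.GaussianBlur(cv2.imread("pics/top0.png")-t,(3,3),0)).max(2);m=(d>9).astype(np.uint8)
n,l,st,ce=cv2.connectedComponentsWithStats(m)
for i in range(1,n):
    if st[i,4]>=4 and ce[i][0]>300: print("top",ce[i].round(),st[i,:5])
# jar, contrast stretched, w12
w=cv2.imread("pics/w12.png").mean(2);P=w[79:135,297:352]
for r in P[::2]: print("".join("%4d"%x for x in r[::2]))
```

```text
scene [333.  45.] [332  43   3   4   7] [1.239 0.275 0.007]
scene [378. 188.] [  280    49   222   306 37180] [ 0.719 -0.164  0.007]
scene [493.  58.] [492  57   3   4   6] [ 1.463 -0.275  0.007]
scene [471.  86.] [469  86   5   2  10] [ 1.277 -0.255  0.007]
scene [449. 107.] [446 106   7   3  13] [ 1.144 -0.223  0.007]
scene [356. 141.] [354 138   5   7  20] [ 0.852 -0.023  0.007]
scene [499. 158.] [498 156   4   5  12] [ 1.009 -0.44   0.007]
scene [395. 191.] [393 190   5   3   8] [ 0.735 -0.212  0.007]
scene [374. 223.] [373 222   3   3   7] [ 0.604 -0.207  0.007]
scene [382. 228.] [380 228   4   2   6] [ 0.598 -0.233  0.007]
scene [284. 306.] [280 295  13  24 210] [ 0.274 -0.12   0.007]
scene [324. 323.] [323 321   4   4  11] [ 0.287 -0.227  0.007]
scene [318. 326.] [316 324   5   5   8] [ 0.273 -0.217  0.007]
scene [289. 340.] [288 339   3   4   8] [ 0.209 -0.176  0.007]
scene [373. 354.] [371 351   5   6  14] [ 0.279 -0.363  0.007]
scene [378. 383.] [377 381   3   5   8] [ 0.226 -0.402  0.007]
top [353. 167.] [345 148  19  38 360]
top [360. 158.] [359 157   2   2   4]
top [353.
[... 2758 characters left out ...]
01 104  86  81 124 133
 128 135  80  92 104 109 105 106 106 107 106 106 105 106 102 108 106 106 105 103 104 106 105  98  77 104 144 113
 114 138  99  81  97 108 109 107 107 105 105 107 111 108 106 105 104 106 104 106 102 109 106  85  82 135 130 115
 111 133 141  89  81  99 107 106 108 107 108 105 103 105 109 106 108 105 108 109 113 105  87  81 117 142 117 167
 165 110 136 139  81  80 100 108 106 108 106 104 102 109 104 107 104 103 106 106 101  85  77 112 142 125 133 176
 172 162 113 142 137  80  78  89  99 108 106 107 108 109 105 105 109 108 106  94  86  80 118 143 130 122 176 176
 172 173 154 115 141 140 101  76  81  93 103 103 107 108 108 106 107  94  81  81  84 117 143 131 128 174 177 175
```

Run:
```python
from h import *
T=cam("top");S=cam("scene")
n0=viewer.get_image("top")[:,:,::-1]
a=cv2.imread("pics/top0.png").astype(float)
f=lambda t:np.abs(cv2.GaussianBlur(a-t,(3,3),0)).max(2)
# persistent change = differs in all three views with the arm in different places
D=np.min([f(cv2.imread("pics/t12.png")),f(cv2.imread("pics/t13.png")),f(n0)],0)
D[330:,:]=0
n,l,st,ce=cv2.connectedComponentsWithStats((D>8).astype(np.uint8))
for i in range(1,n):
    if st[i,4]>=4: print("top",ce[i].round(),st[i,:5],D[l==i].max().round(),onplane(T,*ce[i],.007).round(3))
sc=[cv2.imread(f"pics/s{k}.png").astype(float) for k in(12,13)]+[viewer.get_image("scene")[:,:,::-1].astype(float)]
a=cv2.imread("pics/scene0.png").astype(float)
D=np.min([f(x) for x in sc],0)
n,l,st,ce=cv2.connectedComponentsWithStats((D>14).astype(np.uint8))
for i in range(1,n):
    if st[i,4]>=6 and ce[i][0]>200 and ce[i][1]>150: print("scene",ce[i].round(),st[i,:5],D[l==i].max().round(),onplane(S,*ce[i],.007).round(3))
```

```text
top [353. 167.] [345 148  19  38 360] 54.0 [ 0.665 -0.219  0.007]
top [358. 151.] [357 150   3   3   5] 11.0 [ 0.717 -0.235  0.007]
top [360. 158.] [359 157   2   2   4] 11.0 [ 0.697 -0.239  0.007]
top [358. 187.] [357 184   4   6   9] 12.0 [ 0.604 -0.236  0.007]
top [348. 195.] [344 189  12  12  70] 20.0 [ 0.58  -0.206  0.007]
top [357. 195.] [356 193   3   6  15] 19.0 [ 0.579 -0.232  0.007]
top [356. 201.] [355 200   2   3   4] 10.0 [ 0.56  -0.228  0.007]
top [343. 207.] [343 205   2   4   5] 11.0 [ 0.542 -0.19   0.007]
top [351. 204.] [350 204   3   2   4] 13.0 [ 0.55  -0.214  0.007]
top [343. 214.] [342 210   5   9  28] 20.0 [ 0.518 -0.191  0.007]
top [353. 220.] [348 217  10  11  46] 20.0 [ 0.502 -0.22   0.007]
top [390. 238.] [388 236   5   4  17] 25.0 [ 0.45  -0.334  0.007]
top [ 26. 301.] [   0  268   68   62 2896] 101.0 [0.239 0.758 0.007]
top [319. 317.] [311 298  16  32 249] 49.0 [ 0.211 -0.121  0.007]
scene [387. 155.] [374 145  25  24 247] 16.0 [ 0.847 -0.134  0.007]
scene [342. 151.] [341 149   4   4  10] 15.0 [ 0.793 -0.005  0.007]
scene [349. 152.] [348 151   4   4  1
[... 2301 characters left out ...]
0.148 -0.083  0.007]
scene [211. 348.] [207 344   9  10  31] 16.0 [ 0.102 -0.025  0.007]
scene [254. 350.] [252 349   4   3   6] 15.0 [ 0.148 -0.115  0.007]
scene [218. 362.] [216 355   5  13  19] 15.0 [ 0.085 -0.058  0.007]
scene [267. 364.] [266 361   3   7   7] 15.0 [ 0.137 -0.161  0.007]
scene [204. 366.] [202 364   5   5  17] 16.0 [ 0.062 -0.036  0.007]
scene [222. 371.] [221 370   4   3   7] 16.0 [ 0.073 -0.08   0.007]
scene [262. 372.] [261 370   3   4   6] 15.0 [ 0.116 -0.16   0.007]
scene [261. 390.] [256 380  12  20 122] 17.0 [ 0.082 -0.18   0.007]
scene [221. 389.] [218 384   6  10  40] 17.0 [ 0.04  -0.1    0.007]
scene [229. 397.] [225 393   7   7  35] 16.0 [ 0.035 -0.125  0.007]
```

```bash
python3 -c "
from plant import manip
print(manip.close_job())"
```

```text
the job is handed in; nothing more can be done
None
```

The task failed, though I handed the job in: only one of the three balls is in the jar. The other two are not in the chute or anywhere I could see on the worktop, so they most likely overshot the far rim during the pour and rolled off the front edge. The empty chute stands upright and released near where it started, the beaker looks unmoved, and the arm is touching nothing.

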